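Free the balance from its transit plate and tare it

ROBOT

A 6-joint arm with a two-finger parallel gripper is mounted at the origin on the work surface. World frame = base frame: x ahead of the robot, y to its left, z up, the work surface at z = 0. Lengths are in m, angles in rad, forces in N, time in s.
With the tool pointing down it reaches from about 0.35 to 0.925 m from the base axis. Payload 6.4 kg.
Tool frame: the origin (TCP) lies on the centre line of the jaws, within the pads' length; the fingertips stand r.tip_extent ahead of it and the grasp point (between the pads) lies 3 mm ahead of it (r.tip_extent is the distance from the TCP to the fingertips, in m); z points along the fingers, y is the line along which they close (so a half turn about z gives the same grasp; the last joint's range is limited). The gripper opens to 85 mm and grips with 20 to 120 N. Pads are 22 mm wide; open, the fingers measure 114 mm over their backs; the gripper's body (76 mm by 85 mm) begins 54 mm behind the grasp point. The pads swing forward as they close: fully open they stand 13 mm farther back than shut.
Start: joints at [-1.345, 0.245, 1.558, -0, 1.339, -0.174], TCP at [0.253, -0.599, 0.253] pointing down, gripper open.
Joint ranges: [-3.13, 3.13], [-1.02, 2.26], [0.13, 2.54], [-0.95, 4.09], [0.21, 2.88], [-2.74, 2.74]. Speed limits (rad/s): [2.57, 2.57, 3.14, 3.14, 3.14, 3.14].

INTERFACE

Orientations are given as a unit quaternion [x, y, z, w].
In Python, from workcell import read_state, imaging, order, r gives the robot as it stands.
- The arm moves only by the shell command python3 -m pendant 'ROWS'. ROWS is JSON, a list of rows, each an object with "grip": the finger opening in m, from 0 to 0.0854; "dp": the shift along the tool's x, y, z in m, a list of three; "twist": the turn, a rotation vector about the tool's x, y, z in rad, a list of three. A call has 1 to 10 rows; each row shifts and turns the commanded pose from where the row before left it, along the tool's axes as they then stand; what a row does not reach is not made up. A row lasts 1/8 s, in which the tool goes at most 62.5 mm and 10.7 degrees, less where a joint would pass 70% of its speed; a pose out of reach is approached as far as the arm can. A call with a gripper value outside its range is refused whole. The fingers move at their own pace and stop on an object; the grip force is fixed at half the most. Time passes only in rows, so rows that do not move let the fingers close. It gives the time, the measured TCP pose, the force, the opening and the grip force at its end, in the units of the state.
- read_state(): the state, without advancing time (a new reading comes with each control period).
- imaging.read_camera(name): name is "scene" or "top" or "wrist"; returns a dict with "frame" (480x640x3 uint8, blue, green, red), "intrinsics" (3x3 intrinsics, pixels), "k1" (the pictures are not rectified: a ray, as slopes to the right and down, at radius r is drawn at 1 + k1 r^2 times it, then the intrinsics apply), "world_to_cam" (4x4, takes a point from world to camera coordinates). Camera axes: x right, y down, z forward; pixel columns grow to the right and rows downward; lengths in m; the calibration is good to about 2 mm. A picture is of the moment at which its call begins. There is no depth.
- order.close_job(): hands the job in; it is judged then, once.
The state is a dict: "t": time; "qpos": joint angles; "joint_velocities": joint speeds; "joint_torque": joint torques, N m; "position": TCP position; "tool_rot": TCP orientation; "contact_force": force on the tool from outside, world axes, zero at the start; "wrist_torque": the same for the moment, N m; "gripper_width": opening from 0.0 (shut) to 1.0 (fully open); "grip_force": force on a finger pad.
Only numpy, scipy, OpenCV 4.12 (cv2) and the standard library are available. Lean on these libraries where they do the work, as an engineer would, in place of code of your own. Each camera call takes 0.05 s, during which the arm holds its last target. There are 200 camera calls.

TASK

The bench balance was carried over with its black transit plate still between housing and pan, and a rack of open sample vials already stands on the pan. Draw the plate level out to the side by its tab so that the pan settles on its supports with the rack undisturbed, then lower the plate flat into the wide compartment of the grey accessory tray and let it go. Only then press the round on/off key (far left of the key row) and after it the wide tare key (far right), pressing no other key and leaving everything else where it stands.

Things in the scene. Friction and masses are not known exactly. Their poses are not given: they have to be found in the camera images.
- balance: Portable top-pan balance, white housing, fixed. Origin: centre of its footprint on the bench; x points from its key panel (front) to its back, y to its left, z up. Housing x -125 to +125, y -101 to +101 mm; rear deck under the pan (x -40 to +125) 54 mm high, key panel 46 mm. A rubber cup 22 mm square, 6 mm high stands on the deck under each pan corner (x 45 +-58, y +-72 mm).
- pan: Loose stainless weighing pan, 140 (x) x 170 (y) x 4 mm, 0.5 kg. Origin: centre of its underside; axes as the balance's; at x +45, y 0 in its frame. It lies on the transit plate, underside 62 mm high; four 5.5 mm pins under its corners hang in the cups with about 2 mm side play and come out if it is raised 4 mm. With the plate gone it settles onto the cups, underside 60 mm high.
- rack: Plum-coloured vial rack, 76 (x) x 92 (y) mm over its foot, 48 mm high with the vials, about 0.3 kg, standing loose on the pan. Origin: centre of its underside; z up.
- plate: Transit plate: flat black plastic paddle, 8 mm thick, 0.11 kg. Origin: centre of the blade's underside; z up. Blade 84 (x) x 125 (y) mm centred on it; on its +y edge a tab 42 mm wide (x), from y 62.5 to 137.5. It lies on the balance's rear deck, blade under the pan between the cups (5 mm clear each side), its y within 0.02 rad of the balance's y, origin at balance x 45, y 12 to 24 mm.
- plate_tab (a point): Grip point on the tab, 118 mm from the plate's origin along +y, at half thickness, taken across the 42 mm width (plate's x). The tab sticks out 48 to 60 mm beyond the balance's left side with free air below. Draw along the balance's +y: the blade is clear of the pan when the plate's origin is 148 mm, and of the housing when it is 164 mm, to the balance's left of the balance's origin.
- plate_mid (a point): Middle of the plate's whole 200 mm length (y +37.5 mm from its origin), on the underside; axes as the plate's.
- tray: Grey open accessory tray, fixed, 197 (x) x 235 (y) mm, walls 30 mm high, floor 4 mm thick. Origin: centre of its underside. A divider along y parts it: the wide compartment at -x is 120 (x) x 225 (y) mm inside, the narrow one at +x holds steel check weights up to 44 mm high.
- tray_slot (a point): Centre of the floor of the tray's wide compartment, 4 mm above the bench; axes as the tray's (y along the compartment). The plate may lie either way round.
- key_power (a joint): Travel of the round on/off key, the leftmost key (balance y +78 mm): 22 mm across, 0 up, 0.004 m fully down; about 1.2 N starts it and 4 N holds it fully down; it springs back.
- key_power_top (a point): Centre of the on/off key's top, 53 mm above the bench with the key up (it moves with the key).
- key_tare (a joint): Travel of the wide tare key, the rightmost key (balance y -66 mm): 22 (x) x 44 (y) mm, same spring and travel as the on/off key.
- key_tare_top (a point): Centre of the tare key's top, 53 mm above the bench.
- key_a (a joint): Travel of the small key next to the on/off key (balance x -100, y +42 mm; 15 x 18 mm): not to be pressed.
- key_b (a joint): Travel of the middle small key (balance x -100, y +12 mm): not to be pressed.
- key_c (a joint): Travel of the small key next to the tare key, whose near edge it clears by 17 mm (balance x -100, y -18 mm): not to be pressed.
- jar: Amber lidded jar, 58 mm across, 95 mm high, loose, standing close to the balance's left side just in front of the tab, its side 47 to 61 mm from the tab and 26 to 40 mm from the path of the blade. Origin under its centre.
- solvent: Small glass bottle with black cap, 52 mm across, 90 mm high, loose, close to the balance's left side just behind the tab, its side 46 to 60 mm from the tab and 25 to 39 mm from the path of the blade. Origin under its centre.
- tip_box: Pale green pipette-tip box, 122 x 84 x 60 mm, loose, close to the balance's right side. Origin under its centre.
- dishes: Two stacked clear dishes, 92 mm across, 32 mm high, loose, just in front of the balance's key panel. Origin under their centre.
- wash_bottle: White bottle, 64 mm across, 190 mm high, loose, to the right and near the robot. Origin under its centre.
- tool_pot: Steel pot with tools, 62 mm across, 105 mm high, loose, near the robot between balance and tray. Origin under its centre.
- cryo_box: White cardboard freezer box, 133 x 133 x 52 mm, loose, far to the right. Origin under its centre.
Mind the look-alikes: they are no part of the job. There is more than one size of the pan; the job needs the largest.

How it is judged:
On the way, in this order (a step that is already met when the one before it is completed fails the run):
1. the transit plate is drawn out from under the pan, the pan has settled on its supports and the rack is undisturbed (y of plate in the frame of balance above 0.155 m and x of pan in the frame of balance between 0.0405 and 0.0495 m and y of pan in the frame of balance between -0.0045 and 0.0045 m and z of pan in the frame of balance below 0.0613 m and angle between pan's own z axis and vertical below 0.012 rad and distance of rack from where it was at the start of the episode below 0.01 m and angle between rack's own z axis and vertical below 0.03 rad), for 0.2 s.
2. the plate, still held, is lowered into the wide compartment of the tray, to within 25 mm of its floor (contact force between the fingers and plate above 0.5 N and x of plate_mid in the frame of tray_slot between -0.02 and 0.02 m and y of plate_mid in the frame of tray_slot between -0.016 and 0.016 m and z of plate_mid in the frame of tray_slot below 0.025 m), for 0.05 s.
3. the plate lies released in the compartment (x of plate_mid in the frame of tray_slot between -0.02 and 0.02 m and y of plate_mid in the frame of tray_slot between -0.016 and 0.016 m and z of plate_mid in the frame of tray_slot below 0.004 m and angle between plate's own z axis and vertical below 0.05 rad and contact force between the fingers and plate below 0.1 N), for 0.2 s.
4. the on/off key is pressed at least 2.8 of its 4 mm, the tare key being up (value of joint key_power above 0.0028 m and value of joint key_tare below 0.001 m and x of plate_mid in the frame of tray_slot between -0.02 and 0.02 m and y of plate_mid in the frame of tray_slot between -0.016 and 0.016 m and z of plate_mid in the frame of tray_slot below 0.004 m and angle between plate's own z axis and vertical below 0.05 rad), for 0.05 s.
5. then the tare key is pressed at least 2.8 of its 4 mm, the on/off key being up again (value of joint key_tare above 0.0028 m and value of joint key_power below 0.001 m and x of plate_mid in the frame of tray_slot between -0.02 and 0.02 m and y of plate_mid in the frame of tray_slot between -0.016 and 0.016 m and z of plate_mid in the frame of tray_slot below 0.004 m and angle between plate's own z axis and vertical below 0.05 rad), for 0.05 s.
At the end, for the whole second after the job is handed in: Plate flat, at rest and released in the wide compartment (middle within 20 mm across, 16 mm along of its centre); pan level in its cups, settled below 61.3 mm, within 4.5 mm of its place; rack upright within 10 mm of its start; both keys up; bystanders within 25 mm of their starts (x of plate_mid in the frame of tray_slot between -0.02 and 0.02 m and y of plate_mid in the frame of tray_slot between -0.016 and 0.016 m and z of plate_mid in the frame of tray_slot below 0.004 m and angle between plate's own z axis and vertical below 0.05 rad and x of pan in the frame of balance between 0.0405 and 0.0495 m and y of pan in the frame of balance between -0.0045 and 0.0045 m and z of pan in the frame of balance below 0.0613 m and angle between pan's own z axis and vertical below 0.012 rad and distance of rack from where it was at the start of the episode below 0.01 m and angle between rack's own z axis and vertical below 0.03 rad and linear speed of each of plate, pan, rack below 0.02 m/s and value of joint each of key_power, key_tare below 0.001 m and distance of each of jar, solvent, tip_box, dishes, wash_bottle, tool_pot, cryo_box from where it was at the start of the episode below 0.025 m); the robot touches nothing.
It fails at once if the pan is raised out of its cups or tipped (over 3.5 mm up or 0.06 rad) (z of pan in the frame of balance above 0.0655 m or angle between pan's own z axis and vertical above 0.06 rad).
It fails at once if the rack is shifted by more than 15 mm or tipped by more than 0.12 rad (distance of rack from where it was at the start of the episode above 0.015 m or angle between rack's own z axis and vertical above 0.12 rad).
It fails at once if a key is pressed while the transit plate is not yet lying in the tray (not (x of plate_mid in the frame of tray_slot between -0.02 and 0.02 m and y of plate_mid in the frame of tray_slot between -0.016 and 0.016 m and z of plate_mid in the frame of tray_slot below 0.008 m) and value of joint any of key_power, key_tare above 0.0015 m).
It fails at once if one of the three small keys is pressed (value of joint any of key_a, key_b, key_c above 0.0015 m).
It fails at once if a bystander (jar, small bottle, tip box, dishes, wash bottle, tool pot or freezer box) is knocked aside by more than 25 mm (distance of any of jar, solvent, tip_box, dishes, wash_bottle, tool_pot, cryo_box from where it was at the start of the episode above 0.025 m).
It also fails if it takes over 64 s, if anything falls off the work surface, if the arm or the gripper's body presses on something with over 40 N, if the wrist force passes 120 N, or if a joint passes its speed limit or range.

## Working session

There is one attempt and no reset: what is moved stays moved. The work goes in short steps, Python scripts to look and compute and a shell command to move; the robot and the scene stay as the last step left them, time stands still between calls to the robot, and variables do not carry over. Pictures are saved under pics/ and viewed, at most 10 in all, crops included, and the job is handed in when it is done.

```bash
ls; mkdir -p pics
python3 - <<'E'
from workcell import read_state, imaging, order, r
import cv2
s=read_state(); print(s, r.tip_extent)
for n in("top","scene"):
    c=imaging.read_camera(n); cv2.imwrite(f"pics/{n}0.png",c["frame"]); print(n,c["intrinsics"],c["k1"],c["world_to_cam"])
E
```

```text
pics
{'t': 0.0, 'qpos': array([-1.34507855e+00,  2.45764024e-01,  1.55904149e+00, -3.38600895e-05,
        1.33871100e+00, -1.74076019e-01]), 'joint_velocities': array([ 1.30741955e-03, -2.69921862e-04, -4.64956288e-05,  2.13221967e-03,
        5.99383917e-04, -5.52042071e-04]), 'joint_torque': array([ 7.44346016e-04, -4.29509783e+01, -3.26124287e+01, -1.47447049e-04,
        5.40531080e-03, -2.47324934e-06]), 'position': array([ 0.25289072, -0.59821222,  0.25219753]), 'tool_rot': array([ 9.80085826e-01,  1.98572022e-01, -4.13019552e-05, -9.61182167e-04]), 'contact_force': array([ 0.32315048, -0.00846133,  1.30726259]), 'wrist_torque': array([-0.00799242,  0.02947524,  0.01444707]), 'grip_force': 0.0, 'gripper_width': 1.0048968830739744} 0.022
top [[482.03057992   0.         323.39379227]
 [  0.         482.03057992 244.34707089]
 [  0.           0.           1.        ]] -0.11706422269057115 [[-0.00788868 -0.99990495  0.01130749 -0.11306617]
 [-0.99235359  0.00643522 -0.12325962  0.51772023]
 [ 0.12317513 -0.01219338 -0.99231004  1.32232727]
 [ 0.          0.          0.          1.        ]]
scene [[600.07598045   0.         314.63522483]
 [  0.         600.07598045 234.41473262]
 [  0.           0.           1.        ]] 0.04351472620033773 [[-0.65355181  0.75684213 -0.00774741  0.41778545]
 [ 0.59916562  0.5110858  -0.61627256 -0.2067742 ]
 [-0.46246144 -0.40740803 -0.78749483  1.78773324]
 [ 0.          0.          0.          1.        ]]
```

View pics/top0.png

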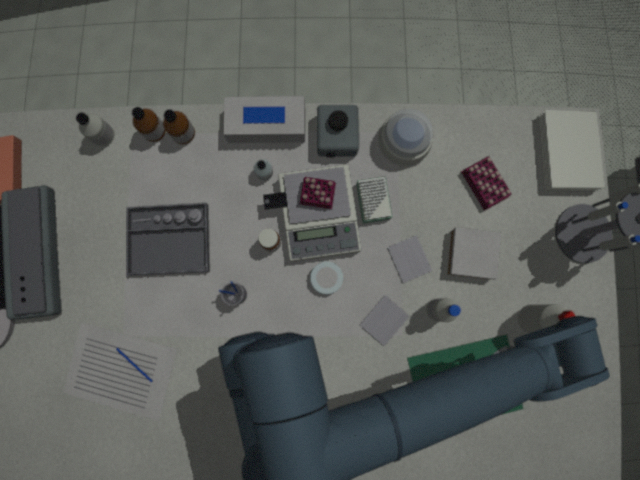

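View pics/scene0.png

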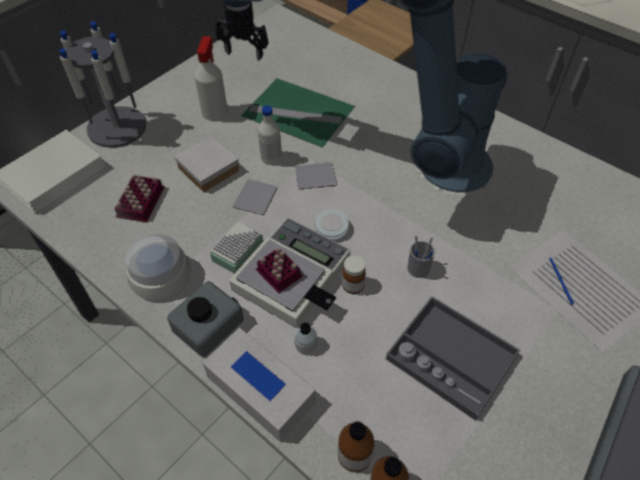

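The top view shows the balance at about (322,212), with the black tab at (273,200) between the jar (268,239) and the solvent bottle (263,170). The tray is at about (167,240), with its wide compartment on the near (lower) side. There are two plum racks: the one on the pan at (318,193) and a look-alike on the bench at (487,182). Loose grey squares at (409,258) and (386,320) look like smaller pans. The pan that matters is the large one on the balance, with the tab under it. I'll enlarge to confirm.

```bash
cat > h.py <<'E'
import numpy as np, cv2
from workcell import read_state, imaging, order, r
def cam(n):
    c=imaging.read_camera(n); return c
def ray(c,u,v):
    K=c["intrinsics"]; d=np.array([(u-K[0,2])/K[0,0],(v-K[1,2])/K[1,1]]); p=d.copy()
    for _ in range(30): p=d/(1+c["k1"]*(p@p))
    T=c["world_to_cam"]; R=T[:3,:3]
    return -R.T@T[:3,3], R.T@np.array([*p,1])
def w(c,u,v,z):
    o,d=ray(c,u,v); return o+d*(z-o[2])/d[2]
def px(c,P):
    T=c["world_to_cam"]; q=T[:3,:3]@np.asarray(P,float)+T[:3,3]; p=q[:2]/q[2]
    p=p*(1+c["k1"]*(p@p)); K=c["intrinsics"]; return p*[K[0,0],K[1,1]]+[K[0,2],K[1,2]]
def crop(c,u0,v0,u1,v1,s,name):
    im=cv2.resize(c["frame"][v0:v1,u0:u1],None,fx=s,fy=s,interpolation=cv2.INTER_CUBIC)
    cv2.imwrite("pics/"+name,cv2.convertScaleAbs(im,alpha=1.4,beta=10))
E
python3 - <<'E'
from h import *
c=cam("top")
crop(c,250,155,400,265,5,"bal.png"); crop(c,115,195,220,285,6,"tray.png")
E
```

```text
(no output)
```

View pics/bal.png

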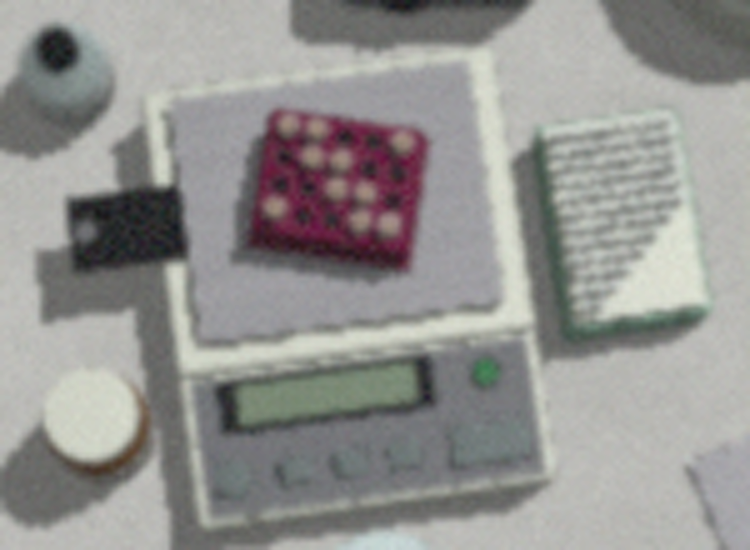

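View pics/tray.png

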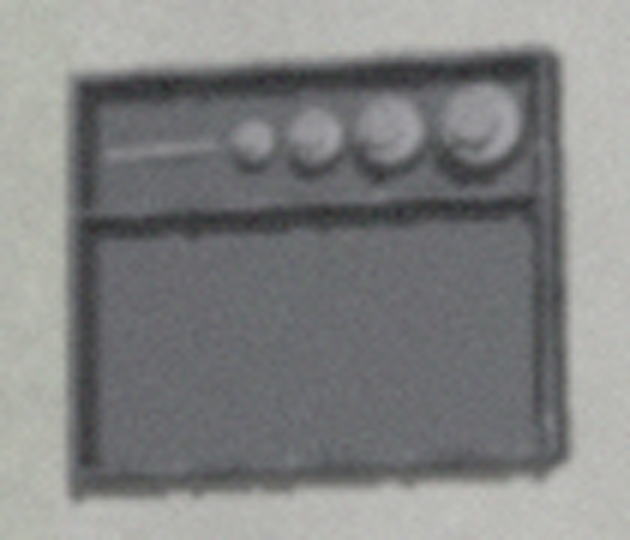

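The crop confirms the target: the largest pan lies on the balance with the rack and the black tab (crop 68–185, 188–270). The round key is at crop (233,473) and the wide tare key at (490,445). The tray's rim corners in its crop are (72,78), (553,47), (567,460) and (75,490). Next I fit both poses.

```bash
cat > fit.py <<'E'
from h import *
from scipy.optimize import least_squares
def fit(c,pts,x0):
    # pts: list of (u,v,(x,y,z) local)
    def loc(p,l): 
        a=p[2]; return [p[0]+np.cos(a)*l[0]-np.sin(a)*l[1],p[1]+np.sin(a)*l[0]+np.cos(a)*l[1],l[2]]
    f=lambda p: np.concatenate([px(c,loc(p,l))-[u,v] for u,v,l in pts])
    s=least_squares(f,x0,loss="soft_l1"); print(s.x.round(4)); print(s.fun.reshape(-1,2).round(1).tolist()); return s.x,loc
E
python3 - <<'E'
from fit import *
c=cam("top")
b=lambda u,v:(250+u/5,155+v/5)
t=lambda u,v:(115+u/6,195+v/6)
B=[(*b(172,98),(.115,.085,.066)),(*b(470,65),(.115,-.085,.066)),(*b(503,303),(-.025,-.085,.066)),(*b(197,345),(-.025,.085,.066)),
(*b(147,97),(.125,.101,.054)),(*b(490,53),(.125,-.101,.054)),(*b(205,525),(-.125,.101,.046)),(*b(550,478),(-.125,-.101,.046)),
(*b(233,473),(-.1,.078,.053)),(*b(490,445),(-.1,-.066,.053))]
g=w(c,322,212,.05); print(g)
xb,loc=fit(c,B,[g[0],g[1],0.1])
for q in [(68,200),(72,270),(180,188),(185,258)]:
    P=w(c,*b(*q),.062); d=P[:2]-xb[:2]; a=xb[2]; print("tab in bal",np.cos(a)*d[0]+np.sin(a)*d[1],-np.sin(a)*d[0]+np.cos(a)*d[1])
T=[(*t(72,78),(.0985,.1175,.03)),(*t(553,47),(.0985,-.1175,.03)),(*t(567,460),(-.0985,-.1175,.03)),(*t(75,490),(-.0985,.1175,.03))]
xt,_=fit(c,T,[.55,.3,0.05])
for n,u,v,z in [("jar",*b(95,415),.095),("solv",*b(57,48),.09),("pot",232,292,.105),("dish",326,277,.032)]:
    P=w(c,u,v,z); d=P[:2]-xb[:2]; a=xb[2]; print(n,P,np.cos(a)*d[0]+np.sin(a)*d[1],-np.sin(a)*d[0]+np.cos(a)*d[1])
print("cam",ray(c,0,0)[0])
E
```

```text
[ 0.60601768 -0.1133903   0.05      ]
[ 0.6061 -0.1062  0.1251]
[[-0.5, 0.2], [0.1, -0.9], [0.5, 0.2], [0.7, -0.3], [-1.2, -1.2], [1.0, -1.3], [-1.8, 1.0], [1.3, 0.8], [-0.4, 1.1], [-0.2, -0.1]]
tab in bal 0.06599849731102696 0.14845141864393135
tab in bal 0.02618210454262465 0.1508136564085557
tab in bal 0.06451405751171649 0.08561672599640523
tab in bal 0.02462265396035424 0.08769633223492791
[0.534  0.3271 0.0545]
[[0.1, 0.3], [-0.1, 0.1], [-0.3, -0.0], [0.3, -0.3]]
jar [0.52728154 0.02993823 0.095     ] -0.06120684088155814 0.144933670492443
solv [0.73252337 0.05316517 0.09      ] 0.14532924898364985 0.142375876864557
pot [0.38290324 0.12602743 0.105     ] -0.1924705109715781 0.2582830282062758
dish [ 0.42511056 -0.12334257  0.032     ] -0.18170104134001508 0.0055957275749031615
cam [ 0.34999175 -0.10026342  1.37725111]
```

```bash
cat > go.py <<'E'
from h import *
from scipy.spatial.transform import Rotation as R
def go(pos,th):
    "dp (after turning) and turn about tool z to reach pos with tool pointing down, tool x at angle th"
    s=read_state(); q=R.from_quat(s["tool_rot"]); T=R.from_euler("z",th)*R.from_euler("x",np.pi)
    d=np.array(pos)-s["position"]
    print("pos",s["position"].round(4),"dp now",q.inv().apply(d).round(4),"dp after turn",T.inv().apply(d).round(4),"twist",(q.inv()*T).as_rotvec().round(4),"F",s["contact_force"].round(1),"t",round(s["t"],2),"grip",round(s["gripper_width"],3),round(s["grip_force"],1))
E
python3 -m pendant '[{"twist":[0,0,-0.18],"dp":[0,0,0],"grip":0.0854},{"twist":[0,0,-0.18],"dp":[0,0,0],"grip":0.0854},{"twist":[0,0,-0.18],"dp":[0,0,0],"grip":0.0854},{"twist":[0,0,-0.18],"dp":[0,0,0],"grip":0.0854},{"twist":[0,0,-0.18],"dp":[0,0,0],"grip":0.0854},{"twist":[0,0,-0.18],"dp":[0,0,0],"grip":0.0854},{"twist":[0,0,-0.18],"dp":[0,0,0],"grip":0.0854},{"twist":[0,0,-0.036],"dp":[0,0,0],"grip":0.0854}]'
python3 -c "
from go import *
go([.6345,.0284,.22],1.696)"
```

```text
t: 1.2
position: [0.253, -0.5986, 0.253]
tool_rot: [0.662, 0.75, 0.0, -0.0]
contact_force: [-1.1, 0.2, -0.9]
gripper_width: 1.005
grip_force: 0.0
pos [ 0.253  -0.5986  0.253 ] dp now [0.5746 0.4566 0.0333] dp after turn [0.5745 0.4568 0.033 ] twist [-0.     -0.0005 -0.0003] F [-1.1  0.2 -0.9] t 1.2 grip 1.005 0.0
```

```bash
python3 -m pendant '[{"dp":[0.045,0.0357,0],"twist":[0,0,0],"grip":0.0854},{"dp":[0.045,0.0357,0],"twist":[0,0,0],"grip":0.0854},{"dp":[0.045,0.0357,0],"twist":[0,0,0],"grip":0.0854},{"dp":[0.045,0.0357,0],"twist":[0,0,0],"grip":0.0854},{"dp":[0.045,0.0357,0],"twist":[0,0,0],"grip":0.0854},{"dp":[0.045,0.0357,0],"twist":[0,0,0],"grip":0.0854},{"dp":[0.045,0.0357,0],"twist":[0,0,0],"grip":0.0854},{"dp":[0.045,0.0357,0],"twist":[0,0,0],"grip":0.0854},{"dp":[0.045,0.0357,0],"twist":[0,0,0],"grip":0.0854},{"dp":[0.045,0.0357,0],"twist":[0,0,0],"grip":0.0854}]'
python3 -m pendant '[{"dp":[0.0415,0.0335,0.01],"twist":[0,0,0],"grip":0.0854},{"dp":[0.0415,0.0335,0.012],"twist":[0,0,0],"grip":0.0854},{"dp":[0.0415,0.0335,0.011],"twist":[0,0,0],"grip":0.0854},{"dp":[0,0,0],"twist":[0,0,0],"grip":0.06},{"dp":[0,0,0],"twist":[0,0,0],"grip":0.06}]'
python3 - <<'E'
from go import *
go([.6345,.0284,.22],1.696)
c=cam("wrist"); cv2.imwrite("pics/w1.png",c["frame"]); np.save("w1.npy",c,allow_pickle=True); print(ray(c,320,240))
E
```

```text
t: 2.45
position: [0.5519, -0.106, 0.2535]
tool_rot: [0.662, 0.749, 0.0, 0.0]
contact_force: [0.3, -0.7, -0.7]
gripper_width: 0.997
grip_force: 0.0
t: 3.08
position: [0.6351, 0.0281, 0.2202]
tool_rot: [0.662, 0.75, -0.0, -0.0]
contact_force: [-0.4, -0.0, 0.9]
gripper_width: 0.705
grip_force: 0.0
pos [0.6351 0.0281 0.2202] dp now [ 0.0004 -0.0006  0.0002] dp after turn [ 0.0004 -0.0006  0.0002] twist [-0.0004  0.0003 -0.0011] F [-0.4 -0.   0.9] t 3.08 grip 0.705 0.0
(array([0.62667022, 0.1041648 , 0.34064421]), array([ 0.02646401, -0.28599623, -0.95800037]))
```

View pics/w1.png

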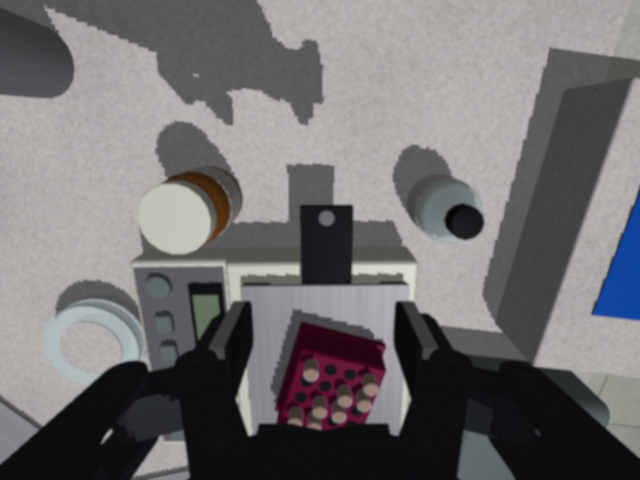

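The wrist view shows the tab at (301–353, 206–283), the power key at (158,287), key_a at (164,322), and the jar and solvent well clear on either side. The pan's left edge runs along row 284.

Run:
```python
from h import *
c=np.load("w1.npy",allow_pickle=True).item()
q=lambda u,v,z:w(c,u,v,z)[:2]
tl,tr,br,bl=[q(*p,.062) for p in [(301,206),(353,206),(352,282),(301,282)]]
print("tab",tl,tr,br,bl,"width",np.linalg.norm(tl-tr))
m=(tl+tr)/2; n=(bl+br)/2; d=m-n; print("end mid",m,"dir ang",np.arctan2(-d[0],d[1]))
g=m-d/np.linalg.norm(d)*.0195; print("grip",g)
a=q(418,262,.054); b=q(229,262,.054); e=b-a; print("housing edge ang",np.arctan2(e[1],e[0])-np.pi, a,b)
a=q(407,284,.066); b=q(244,284,.066); e=a-b; print("pan edge ang",np.arctan2(e[1],e[0]),np.linalg.norm(e),(a+b)/2)
for n,p in dict(pw=(158,287),ka=(164,322),kb=(168,350)).items(): print(n,q(*p,.053))
# prediction from top fit
th=.1251; Rm=np.array([[np.cos(th),-np.sin(th)],[np.sin(th),np.cos(th)]]); o=np.array([.6061,-.1062])
for l in [(.115,.085),(-.025,.085),(.045,.085),(-.1,.078),(-.1,.042),(-.1,.012),(.125,.101),(-.04,.101)]: print(l,o+Rm@l)
```

```text
tab [0.6163013  0.04660169] [0.6565266  0.05164283] [ 0.66525071 -0.01194016] [ 0.62310945 -0.01723218] width 0.040539947890847874
end mid [0.63641395 0.04912226] dir ang 0.12130256795190932
grip [0.63877356 0.02976555]
housing edge ang -6.158332177825994 [0.71874358 0.00967639] [ 0.56093632 -0.01012936]
pan edge ang 0.12492991908727218 0.1340234007018095 [ 0.64332269 -0.01474946]
pw [ 0.50095161 -0.04117705]
ka [ 0.50587826 -0.07478135]
kb [ 0.50933415 -0.10336754]
(0.115, 0.085) [ 0.70959551 -0.00751525]
(-0.025, 0.085) [ 0.57068958 -0.02498361]
(0.045, 0.085) [ 0.64014255 -0.01624943]
(-0.1, 0.078) [ 0.49714911 -0.04128695]
(-0.1, 0.042) [ 0.50164097 -0.07700562]
(-0.1, 0.012) [ 0.50538419 -0.10677117]
(0.125, 0.101) [0.71752098 0.00960745]
(-0.04, 0.101) [ 0.55381042 -0.01098025]
```

```bash
python3 -m pendant '[{"dp":[0.001,0.002,0.045],"twist":[0,0,0],"grip":0.07},{"dp":[0,0,0.045],"twist":[0,0,0],"grip":0.07},{"dp":[0,0,0.02],"twist":[0,0,0],"grip":0.07},{"dp":[0,0,0],"twist":[0,0,0],"grip":0.07}]'
python3 - <<'E'
from go import *
go([.6375,.0298,.071],1.696)
c=cam("wrist"); np.save("w2.npy",c,allow_pickle=True); crop(c,160,180,480,420,2.5,"w2.png")
s=read_state();p=s["position"]
for dz in(0,-.022,.062-p[2]): print(px(c,p+[0,0,dz]))
E
```

```text
t: 3.62
position: [0.6364, 0.0288, 0.1095]
tool_rot: [0.662, 0.749, -0.001, -0.001]
contact_force: [0.6, -0.4, 0.2]
gripper_width: 0.822
grip_force: 0.0
pos [0.6364 0.0288 0.1095] dp now [0.0008 0.0013 0.0385] dp after turn [0.0008 0.0012 0.0385] twist [-0.0022 -0.0005 -0.0016] F [ 0.6 -0.4  0.2] t 3.62 grip 0.822 0.0
[323.88208194 344.68898382]
[323.89899631 316.17599124]
[323.9146289 289.8619039]
```

View pics/w2.png

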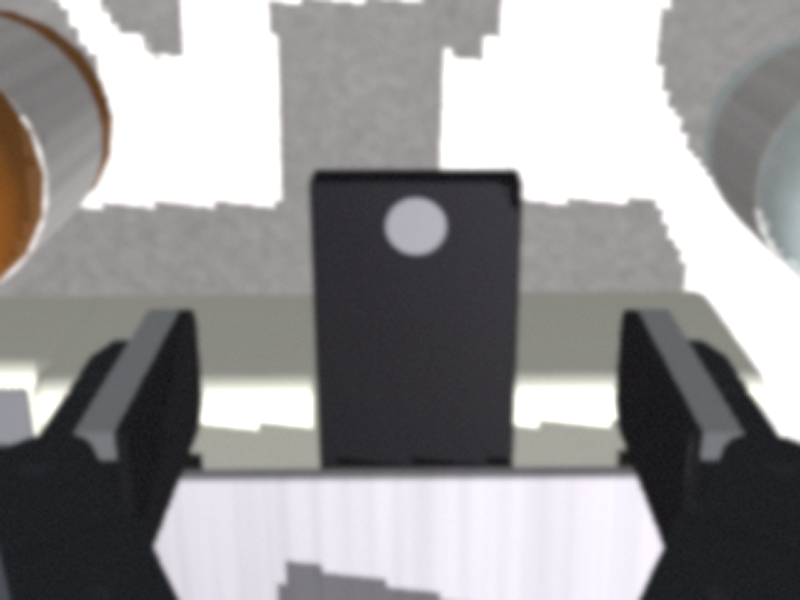

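The enlarged crop shows the tab centred at column 416 between fingers centred at 408.5. So the tool needs about +1.3 mm along its y, with both bottles well clear. I'll descend and close.

```bash
python3 -m pendant '[{"dp":[-0.0005,0.0013,0.02],"twist":[0,0,0],"grip":0.07},{"dp":[0,0,0.015],"twist":[0,0,0],"grip":0.07},{"dp":[0,0,0.0075],"twist":[0,0,0],"grip":0.07},{"dp":[0,0,0],"twist":[0,0,0],"grip":0.07}]'
python3 -m pendant '[{"dp":[0,0,0],"twist":[0,0,0],"grip":0.05},{"dp":[0,0,0],"twist":[0,0,0],"grip":0.046},{"dp":[0,0,0],"twist":[0,0,0],"grip":0.042},{"dp":[0,0,0],"twist":[0,0,0],"grip":0.036},{"dp":[0,0,0],"twist":[0,0,0],"grip":0.03},{"dp":[0,0,0],"twist":[0,0,0],"grip":0.03}]'
python3 - <<'E'
from go import *
go([.6375,.0298,.067],1.696); print(read_state()["wrist_torque"])
E
```

```text
t: 4.18
position: [0.638, 0.0294, 0.0668]
tool_rot: [0.662, 0.75, -0.0, -0.001]
contact_force: [-0.1, -1.4, 0.5]
gripper_width: 0.818
grip_force: 0.0
t: 4.92
position: [0.6387, 0.0292, 0.0686]
tool_rot: [0.662, 0.75, 0.0, 0.0]
contact_force: [-3.8, 0.2, 5.9]
gripper_width: 0.472
grip_force: 61.4
pos [0.6387 0.0292 0.0686] dp now [ 0.0007 -0.0011  0.0016] dp after turn [ 0.0007 -0.0011  0.0016] twist [ 0.0002 -0.     -0.0005] F [-3.8  0.2  5.9] t 4.92 grip 0.472 61.4
[ 0.02974009  0.56722781 -0.13803636]
```

```bash
python3 -m pendant '[{"dp":[0,0,-0.0008],"twist":[0,0,0],"grip":0.03},{"dp":[0,0,-0.0007],"twist":[0,0,0],"grip":0.03},{"dp":[0,0,0],"twist":[0,0,0],"grip":0.03},{"dp":[0,0,0],"twist":[0,0,0],"grip":0.03}]'
python3 - <<'E'
from go import *
go([.6375,.0298,.067],1.696); print(read_state()["wrist_torque"])
E
```

```text
t: 5.42
position: [0.6383, 0.0292, 0.0688]
tool_rot: [0.661, 0.75, -0.0, -0.0]
contact_force: [0.0, -0.9, -3.3]
gripper_width: 0.47
grip_force: 60.7
pos [0.6383 0.0292 0.0688] dp now [ 0.0007 -0.0007  0.0018] dp after turn [ 0.0007 -0.0007  0.0018] twist [-0.0005  0.0001  0.    ] F [ 0.  -0.9 -3.3] t 5.42 grip 0.47 60.7
[-0.11661486 -0.20131069  0.07349633]
```

```bash
python3 -m pendant '[{"dp":[0.003,0,0.0004],"twist":[0,0,0],"grip":0.03},{"dp":[0.004,0,0],"twist":[0,0,0],"grip":0.03},{"dp":[0.005,0,0],"twist":[0,0,0],"grip":0.03},{"dp":[0.005,0,0],"twist":[0,0,0],"grip":0.03},{"dp":[0.005,0,0],"twist":[0,0,0],"grip":0.03}]'
python3 - <<'E'
from go import *
go([.6375,.0298,.067],1.696); print(read_state()["wrist_torque"])
E
```

```text
t: 6.05
position: [0.636, 0.0492, 0.0689]
tool_rot: [0.662, 0.75, -0.001, 0.001]
contact_force: [0.8, -9.6, -3.5]
gripper_width: 0.477
grip_force: 60.9
pos [0.636  0.0492 0.0689] dp now [-0.0194 -0.001   0.002 ] dp after turn [-0.0194 -0.001   0.0019] twist [ 0.      0.0036 -0.    ] F [ 0.8 -9.6 -3.5] t 6.05 grip 0.477 60.9
[-1.44853753 -0.21690057  0.03234479]
```

```bash
python3 -m pendant '[{"dp":[0.006,0,0.0002],"twist":[0,0,0],"grip":0.03},{"dp":[0.006,0,0],"twist":[0,0,0],"grip":0.03},{"dp":[0.006,0,0],"twist":[0,0,0],"grip":0.03},{"dp":[0.006,0,0],"twist":[0,0,0],"grip":0.03},{"dp":[0.006,0,0],"twist":[0,0,0],"grip":0.03},{"dp":[0.006,0,0],"twist":[0,0,0],"grip":0.03}]'
python3 - <<'E'
from go import *
go([.6375,.0298,.067],1.696); print(read_state()["wrist_torque"])
c=cam("wrist"); c0=np.load("w2.npy",allow_pickle=True).item()
cv2.imwrite("pics/w3.png",c["frame"])
E
```

```text
t: 6.8
position: [0.6318, 0.085, 0.069]
tool_rot: [0.662, 0.75, -0.001, 0.002]
contact_force: [0.7, -10.0, -0.9]
gripper_width: 0.47
grip_force: 61.1
pos [0.6318 0.085  0.069 ] dp now [-0.0554 -0.0012  0.0022] dp after turn [-0.0554 -0.0012  0.002 ] twist [ 0.0004  0.0037 -0.0001] F [  0.7 -10.   -0.9] t 6.8 grip 0.47 61.1
[-1.50601048 -0.11833408  0.03824934]
```

View pics/w3.png

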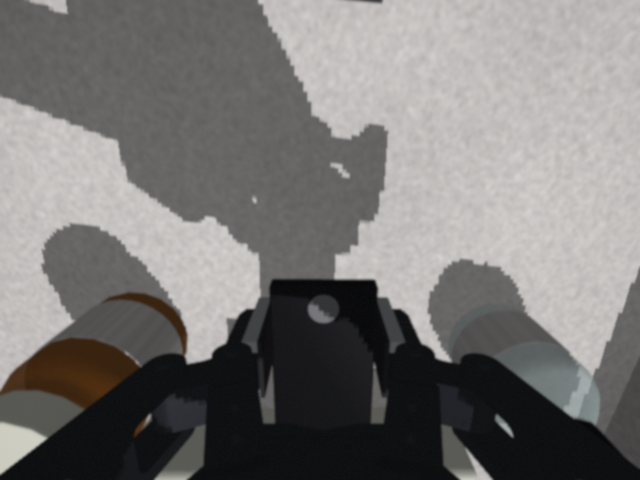

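The tab (270–378, 282–430) sits square between the pads. The jar and bottle stand clear on either side. I'll carry on drawing.

```bash
python3 -m pendant '[{"dp":[0.005,0,0],"twist":[0,0,0],"grip":0.03},{"dp":[0.005,0,0],"twist":[0,0,0],"grip":0.03},{"dp":[0.005,0,0],"twist":[0,0,0],"grip":0.03},{"dp":[0.005,0,0],"twist":[0,0,0],"grip":0.03},{"dp":[0.005,0,0],"twist":[0,0,0],"grip":0.03},{"dp":[0.005,0,0],"twist":[0,0,0],"grip":0.03},{"dp":[0.005,0,0],"twist":[0,0,0],"grip":0.03},{"dp":[0.005,0,0],"twist":[0,0,0],"grip":0.03},{"dp":[0.005,0,0],"twist":[0,0,0],"grip":0.03},{"dp":[0.005,0,0],"twist":[0,0,0],"grip":0.03}]'
python3 - <<'E'
from go import *
go([.6375,.0298,.067],1.696); print(read_state()["wrist_torque"])
E
```

```text
t: 8.1
position: [0.6254, 0.1357, 0.0691]
tool_rot: [0.662, 0.75, -0.0, 0.001]
contact_force: [1.1, -5.0, -0.6]
gripper_width: 0.472
grip_force: 61.2
pos [0.6254 0.1357 0.0691] dp now [-0.1066 -0.0012  0.0023] dp after turn [-0.1066 -0.0012  0.0021] twist [ 0.0004  0.0016 -0.0002] F [ 1.1 -5.  -0.6] t 8.1 grip 0.472 61.2
[-0.76206158 -0.07816508 -0.04338289]
```

```bash
python3 -m pendant '[{"dp":[0.005,0,0],"twist":[0,0,0],"grip":0.03},{"dp":[0.005,0,0],"twist":[0,0,0],"grip":0.03},{"dp":[0.005,0,0],"twist":[0,0,0],"grip":0.03},{"dp":[0.005,0,0],"twist":[0,0,0],"grip":0.03},{"dp":[0.005,0,0],"twist":[0,0,0],"grip":0.03},{"dp":[0.006,0,0],"twist":[0,0,0],"grip":0.03},{"dp":[0.007,0,0],"twist":[0,0,0],"grip":0.03},{"dp":[0.009,0,0],"twist":[0,0,0],"grip":0.03},{"dp":[0.009,0,0],"twist":[0,0,0],"grip":0.03},{"dp":[0,0,0],"twist":[0,0,0],"grip":0.03}]'
python3 - <<'E'
from go import *
go([.6375,.0298,.067],1.696); print(read_state()["wrist_torque"])
c=cam("top"); np.save("t2.npy",c,allow_pickle=True); crop(c,110,150,390,290,2.8,"t2.png")
E
```

```text
t: 9.35
position: [0.6177, 0.1929, 0.0685]
tool_rot: [0.661, 0.75, -0.0, -0.0]
contact_force: [-0.3, -1.2, -2.3]
gripper_width: 0.473
grip_force: 61.2
pos [0.6177 0.1929 0.0685] dp now [-0.1643 -0.0009  0.0015] dp after turn [-0.1643 -0.0008  0.0015] twist [-0.0003 -0.0003  0.001 ] F [-0.3 -1.2 -2.3] t 9.35 grip 0.473 61.2
[ 0.08881259  0.07197681 -0.04852394]
```

View pics/t2.png

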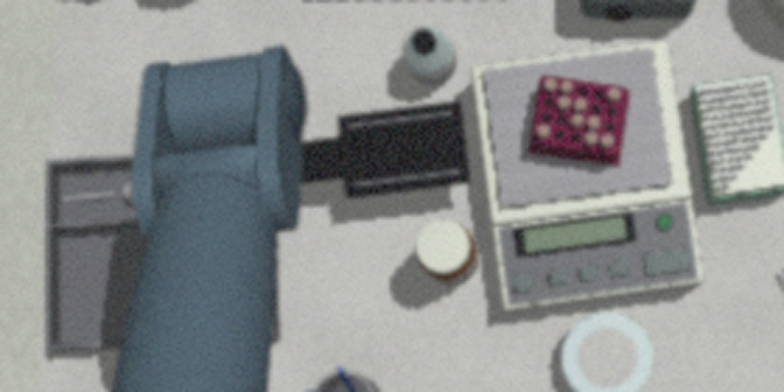

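The plate is clear of the housing (blade right edge at crop column 466, housing from 475). The pan and rack are in place. Next I raise the plate and work out the tray move.

```bash
python3 -m pendant '[{"dp":[0,0,-0.01],"twist":[0,0,0],"grip":0.03},{"dp":[0,0,-0.02],"twist":[0,0,0],"grip":0.03},{"dp":[0,0,-0.02],"twist":[0,0,0],"grip":0.03},{"dp":[0,0,-0.02],"twist":[0,0,0],"grip":0.03},{"dp":[0,0,0],"twist":[0,0,0],"grip":0.03}]'
python3 -c "
from go import *
go([.4961,.4057,.138],1.625)"
```

```text
t: 10.02
position: [0.6198, 0.1921, 0.142]
tool_rot: [0.662, 0.75, 0.002, 0.002]
contact_force: [-0.0, -0.6, -1.4]
gripper_width: 0.474
grip_force: 61.2
pos [0.6198 0.1921 0.142 ] dp now [ 0.2273 -0.0961  0.0035] dp after turn [ 0.22   -0.1119  0.004 ] twist [ 0.0055 -0.0002  0.0708] F [-0.  -0.6 -1.4] t 10.03 grip 0.474 61.2
```

```bash
python3 -m pendant '[{"dp":[0,0,0],"twist":[0,0,0.071],"grip":0.03},{"dp":[0.02,-0.0102,0],"twist":[0,0,0],"grip":0.03},{"dp":[0.03,-0.0153,0],"twist":[0,0,0],"grip":0.03},{"dp":[0.04,-0.0203,0],"twist":[0,0,0],"grip":0.03},{"dp":[0.04,-0.0203,0],"twist":[0,0,0],"grip":0.03},{"dp":[0.04,-0.0203,0],"twist":[0,0,0],"grip":0.03},{"dp":[0.03,-0.0153,0],"twist":[0,0,0],"grip":0.03},{"dp":[0.02,-0.0102,0],"twist":[0,0,0],"grip":0.03},{"dp":[0,0,0],"twist":[0,0,0],"grip":0.03},{"dp":[0,0,0],"twist":[0,0,0],"grip":0.03}]'
python3 - <<'E'
from go import *
go([.4961,.4057,.025],1.625)
c=cam("wrist"); np.save("w4.npy",c,allow_pickle=True); cv2.imwrite("pics/w4.png",c["frame"])
c=cam("top"); np.save("t3.npy",c,allow_pickle=True); cv2.imwrite("pics/t3.png",cv2.resize(c["frame"][180:300,90:250],None,fx=3.5,fy=3.5))
a=cv2.imread("pics/w4.png"); b=cv2.imread("pics/t3.png"); b=cv2.resize(b,None,fx=.85*.85,fy=.85*.85)
c=np.zeros((600,800,3),np.uint8); a=cv2.resize(a,(400,300)); c[:300,:400]=a; c[300:300+min(300,b.shape[0]),:b.shape[1]]=b[:300]; cv2.imwrite("pics/both.png",c)
E
```

```text
t: 11.28
position: [0.4946, 0.4051, 0.1385]
tool_rot: [0.688, 0.726, -0.0, 0.0]
contact_force: [0.1, 1.1, -0.4]
gripper_width: 0.474
grip_force: 61.1
pos [0.4946 0.4051 0.1385] dp now [0.0006 0.0015 0.1135] dp after turn [0.0005 0.0015 0.1135] twist [-0.0002  0.0005 -0.0004] F [ 0.1  1.1 -0.4] t 11.28 grip 0.474 61.1
```

View pics/both.png

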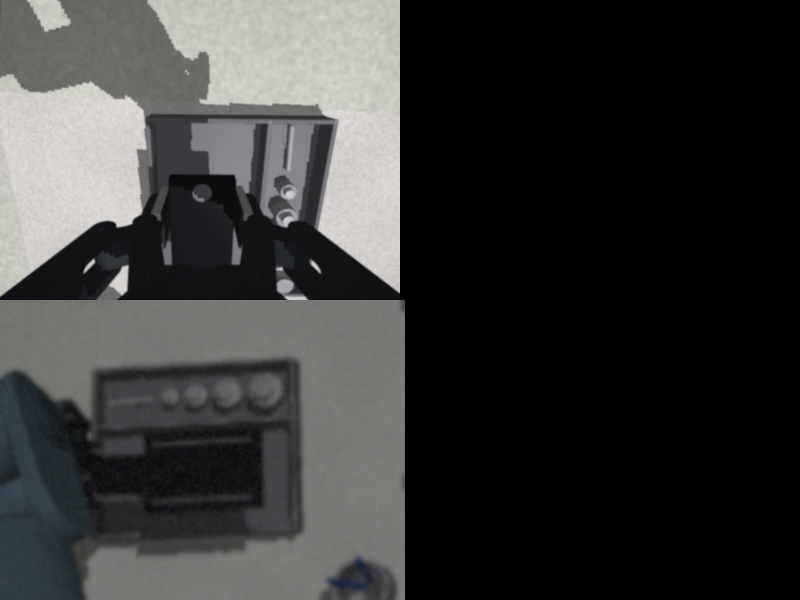

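In the wrist view the tab is between the pads above the wide compartment, and the tray's far rim runs from (237,187) to (541,190) at full size. In the top view the blade hangs over the compartment with its divider and end wall clear. Next is a numeric check of the alignment.

Run:
```python
from h import *
c=np.load("w4.npy",allow_pickle=True).item(); t=np.load("t3.npy",allow_pickle=True).item()
o=np.array([.534,.3271]); a=.0545; Rm=np.array([[np.cos(a),-np.sin(a)],[np.sin(a),np.cos(a)]])
L=lambda P:(Rm.T@(P[:2]-o)).round(4)
print("rim corners (exp -+.0985,.1175)",L(w(c,237,187,.03)),L(w(c,541,190,.03)))
print("inner wide left/divider at far wall (exp -.0935,.0265)",L(w(c,243,196,.03)),L(w(c,408,200,.03)))
zt=.1385-.0065
print("tab end corners",L(w(c,272,281,zt)),L(w(c,377,281,zt)),"exp x -.0335+-.021, y .100")
f=3.5*.7225; T=lambda u,v:(90+u/f,180+(v-300)/f)
print("blade end corners (top)",L(w(t,*T(262,430),zt)),L(w(t,*T(262,506),zt)),"exp -.0335+-.042,-.100")
```

```text
rim corners (exp -+.0985,.1175) [-0.0884  0.1229] [0.1035 0.1209]
inner wide left/divider at far wall (exp -.0935,.0265) [-0.085   0.1172] [0.02   0.1146]
tab end corners [-0.0534  0.1023] [-0.0136  0.1023] exp x -.0335+-.021, y .100
blade end corners (top) [ 0.0015 -0.1022] [-0.0778 -0.0999] exp -.0335+-.042,-.100
```

```bash
python3 -m pendant '[{"dp":[0.001,0.0025,0.01],"twist":[0,0,0],"grip":0.03},{"dp":[0,0,0.02],"twist":[0,0,0],"grip":0.03},{"dp":[0,0,0.02],"twist":[0,0,0],"grip":0.03},{"dp":[0,0,0.02],"twist":[0,0,0],"grip":0.03},{"dp":[0,0,0.015],"twist":[0,0,0],"grip":0.03},{"dp":[0,0,0.01],"twist":[0,0,0],"grip":0.03},{"dp":[0,0,0],"twist":[0,0,0],"grip":0.03}]'
python3 -m pendant '[{"dp":[0,0,0.006],"twist":[0,0,0],"grip":0.03},{"dp":[0,0,0.005],"twist":[0,0,0],"grip":0.03},{"dp":[0,0,0.004],"twist":[0,0,0],"grip":0.03},{"dp":[0,0,0],"twist":[0,0,0],"grip":0.03}]'
```

```text
t: 12.25
position: [0.4965, 0.4065, 0.0428]
tool_rot: [0.688, 0.726, -0.001, -0.0]
contact_force: [-0.2, 0.5, -0.8]
gripper_width: 0.471
grip_force: 61.2
t: 12.75
position: [0.4967, 0.4066, 0.0283]
tool_rot: [0.688, 0.726, -0.0, -0.0]
contact_force: [-0.2, -0.3, -1.3]
gripper_width: 0.474
grip_force: 61.2
```

```bash
python3 -m pendant '[{"dp":[0,0,0.003],"twist":[0,0,0],"grip":0.03},{"dp":[0,0,0.002],"twist":[0,0,0],"grip":0.03},{"dp":[0,0,0],"twist":[0,0,0],"grip":0.03}]'
python3 -m pendant '[{"dp":[0,0,0.0015],"twist":[0,0,0],"grip":0.03},{"dp":[0,0,0.001],"twist":[0,0,0],"grip":0.03},{"dp":[0,0,0],"twist":[0,0,0],"grip":0.03}]'
```

```text
t: 13.12
position: [0.4971, 0.4068, 0.0247]
tool_rot: [0.688, 0.726, -0.0, 0.0]
contact_force: [-2.9, -2.0, 4.7]
gripper_width: 0.472
grip_force: 64.9
t: 13.5
position: [0.4972, 0.4069, 0.0245]
tool_rot: [0.688, 0.726, -0.001, -0.0]
contact_force: [-8.6, -6.3, 21.0]
gripper_width: 0.476
grip_force: 73.4
```

Fingertips have touched the tray floor with the plate about 6 mm up. I'll back off slightly and release.

```bash
python3 -m pendant '[{"dp":[0,0,-0.003],"twist":[0,0,0],"grip":0.03},{"dp":[0,0,-0.0005],"twist":[0,0,0],"grip":0.03},{"dp":[0,0,0],"twist":[0,0,0],"grip":0.03},{"dp":[0,0,0],"twist":[0,0,0],"grip":0.044},{"dp":[0,0,0],"twist":[0,0,0],"grip":0.052},{"dp":[0,0,0],"twist":[0,0,0],"grip":0.06},{"dp":[0,0,0],"twist":[0,0,0],"grip":0.06},{"dp":[0,0,0],"twist":[0,0,0],"grip":0.06}]'
python3 -m pendant '[{"dp":[0,0,-0.01],"twist":[0,0,0],"grip":0.06},{"dp":[0,0,-0.03],"twist":[0,0,0],"grip":0.06},{"dp":[0,0,-0.05],"twist":[0,0,0],"grip":0.06},{"dp":[0,0,-0.05],"twist":[0,0,0],"grip":0.06},{"dp":[0,0,-0.05],"twist":[0,0,0],"grip":0.03}]'
python3 - <<'E'
from go import *
# press pose: jaw along balance x, over power key, tip ~60 mm above
go([.499,-.0412,.20],1.696)
c=cam("wrist"); cv2.imwrite("pics/w5.png",c["frame"]); np.save("w5.npy",c,allow_pickle=True)
E
```

```text
t: 14.5
position: [0.4969, 0.4067, 0.0247]
tool_rot: [0.688, 0.726, -0.0, -0.0]
contact_force: [0.1, 0.1, -0.1]
gripper_width: 0.7
grip_force: 0.0
t: 15.12
position: [0.4968, 0.4067, 0.2173]
tool_rot: [0.688, 0.726, 0.001, 0.0]
contact_force: [0.1, 0.3, -0.9]
gripper_width: 0.504
grip_force: 0.0
pos [0.4968 0.4067 0.2173] dp now [-0.4473 -0.022   0.017 ] dp after turn [-0.4446 -0.0538  0.0173] twist [ 0.001  -0.0005 -0.0712] F [ 0.1  0.3 -0.9] t 15.12 grip 0.504 0.0
```

View pics/w5.png

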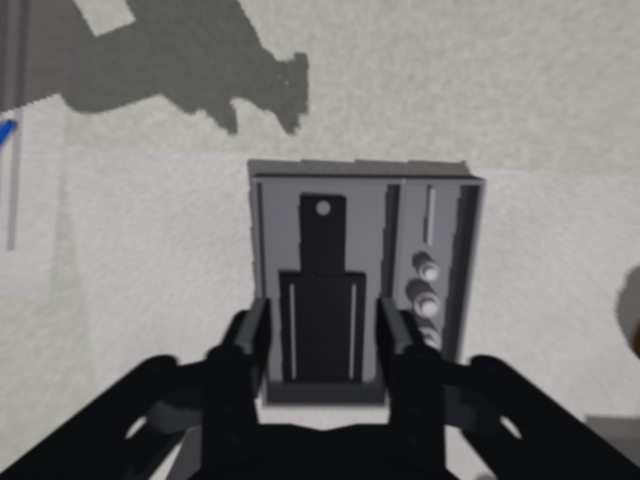

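The plate lies flat in the wide compartment (blade 280–367, tab end row 195, blade end row 382), with the walls at about 267 and 385. I'll check its along-position numerically.

Run:
```python
from h import *
c=np.load("w5.npy",allow_pickle=True).item()
o=np.array([.534,.3271]); a=.0545; Rm=np.array([[np.cos(a),-np.sin(a)],[np.sin(a),np.cos(a)]])
L=lambda u,v,z:(Rm.T@(w(c,u,v,z)[:2]-o)).round(4)
print("tab end",L(323,195,.012),"blade end",L(323,381,.012))
print("blade L/R",L(281,330,.012),L(366,330,.012))
print("far rim outer/inner",L(323,177,.03),L(323,184,.03),"near floor line",L(323,385,.004),"near rim inner",L(323,405,.03))
print("left wall floor, divider floor/top",L(268,290,.004),L(262,250,.03),L(384,250,.004),L(400,180,.03))
```

```text
tab end [-0.0318  0.103 ] blade end [-0.0318 -0.0965]
blade L/R [-0.0745 -0.0349] [ 0.0119 -0.0349]
far rim outer/inner [-0.0318  0.1212] [-0.0318  0.1154] near floor line [-0.0318 -0.108 ] near rim inner [-0.0318 -0.1119]
left wall floor, divider floor/top [-0.087   0.0058] [-0.0863  0.0567] [0.0274 0.0481] [0.0331 0.1187]
```

```bash
python3 -m pendant '[{"dp":[0,0,0],"twist":[0,0,-0.071],"grip":0},{"dp":[-0.0494,-0.006,0],"twist":[0,0,0],"grip":0},{"dp":[-0.0494,-0.006,0],"twist":[0,0,0],"grip":0},{"dp":[-0.0494,-0.006,0],"twist":[0,0,0],"grip":0},{"dp":[-0.0494,-0.006,0],"twist":[0,0,0],"grip":0},{"dp":[-0.0494,-0.006,0],"twist":[0,0,0],"grip":0},{"dp":[-0.0494,-0.006,0],"twist":[0,0,0],"grip":0},{"dp":[-0.0494,-0.006,0],"twist":[0,0,0],"grip":0},{"dp":[-0.0494,-0.006,0],"twist":[0,0,0],"grip":0},{"dp":[-0.0494,-0.006,0],"twist":[0,0,0],"grip":0}]'
python3 -m pendant '[{"dp":[0,0,0.04],"twist":[0,0,0],"grip":0},{"dp":[0,0,0.035],"twist":[0,0,0],"grip":0},{"dp":[0,0,0],"twist":[0,0,0],"grip":0}]'
python3 - <<'E'
from go import *
go([.4995,-.0412,.075],1.696)
c=cam("wrist"); np.save("w6.npy",c,allow_pickle=True); crop(c,160,150,480,390,2.5,"w6.png")
p=read_state()["position"]; print((px(c,[p[0],p[1],.053])-[160,150])*2.5, (px(c,[.4995,-.0412,.053])-[160,150])*2.5)
E
```

```text
t: 16.42
position: [0.4987, -0.0428, 0.2155]
tool_rot: [0.662, 0.75, 0.0, 0.001]
contact_force: [1.0, 0.6, -0.2]
gripper_width: -0.002
grip_force: 0.0
t: 16.8
position: [0.4968, -0.0407, 0.1375]
tool_rot: [0.662, 0.75, -0.001, -0.003]
contact_force: [0.7, 0.2, -0.2]
gripper_width: -0.003
grip_force: 0.0
pos [ 0.4968 -0.0407  0.1375] dp now [-0.001   0.003   0.0625] dp after turn [-0.0008  0.0027  0.0625] twist [-0.0051 -0.0024 -0.0005] F [ 0.7  0.2 -0.2] t 16.8 grip -0.003 0.0
[411.95985343 287.83801977] [416.61713052 289.07879636]
```

View pics/w6.png

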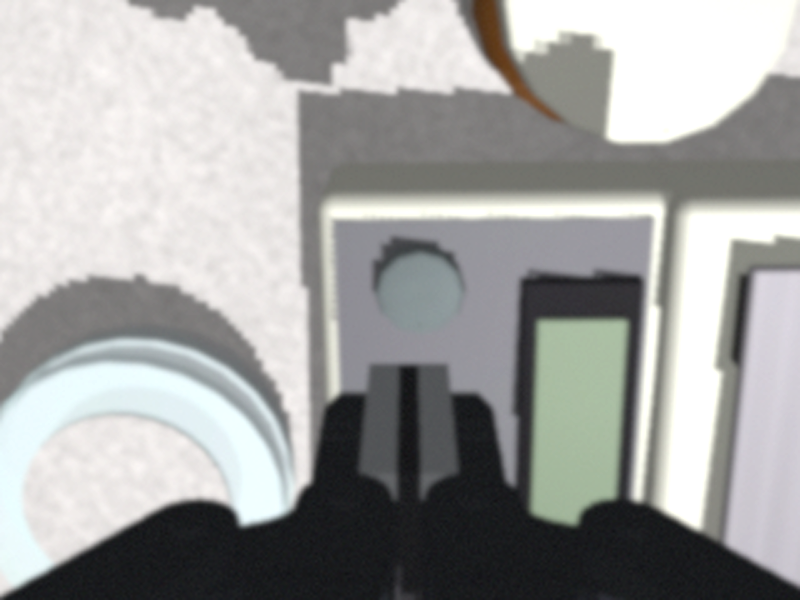

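The round key is at crop (421,290), about 2.3 mm toward +tool y of the tool axis at (412,288). key_a is hidden under the fingers, which will press 36 mm from it.

```bash
python3 -m pendant '[{"dp":[0,0.002,0.03],"twist":[0,0,0],"grip":0},{"dp":[0,0,0.02],"twist":[0,0,0],"grip":0},{"dp":[0,0,0],"twist":[0,0,0],"grip":0},{"dp":[0,0,0],"twist":[0,0,0],"grip":0}]'
python3 -c "
from go import *
go([.5006,-.0412,.078],1.696)"
```

```text
t: 17.35
position: [0.5022, -0.0412, 0.0918]
tool_rot: [0.661, 0.75, 0.001, 0.002]
contact_force: [0.8, 0.1, 0.0]
gripper_width: -0.005
grip_force: 0.0
pos [ 0.5022 -0.0412  0.0918] dp now [ 0.0002 -0.0016  0.0138] dp after turn [ 0.0002 -0.0016  0.0138] twist [0.0033 0.0015 0.0002] F [0.8 0.1 0. ] t 17.35 grip -0.005 0.0
```

```bash
python3 -m pendant '[{"dp":[0,-0.0012,0.007],"twist":[0,0,0],"grip":0},{"dp":[0,0,0.006],"twist":[0,0,0],"grip":0},{"dp":[0,0,0],"twist":[0,0,0],"grip":0},{"dp":[0,0,0],"twist":[0,0,0],"grip":0}]'
python3 -m pendant '[{"dp":[0,0,0.002],"twist":[0,0,0],"grip":0},{"dp":[0,0,0],"twist":[0,0,0],"grip":0},{"dp":[0,0,0],"twist":[0,0,0],"grip":0}]'
python3 -m pendant '[{"dp":[0,0,0.002],"twist":[0,0,0],"grip":0},{"dp":[0,0,0],"twist":[0,0,0],"grip":0},{"dp":[0,0,0],"twist":[0,0,0],"grip":0}]'
```

```text
t: 17.85
position: [0.4996, -0.0411, 0.0767]
tool_rot: [0.662, 0.75, -0.0, -0.0]
contact_force: [0.8, -0.1, -0.4]
gripper_width: 0.001
grip_force: 0.0
t: 18.23
position: [0.4998, -0.0411, 0.0749]
tool_rot: [0.662, 0.75, 0.0, 0.0]
contact_force: [0.0, -0.0, 1.6]
gripper_width: 0.002
grip_force: 0.5
t: 18.6
position: [0.4998, -0.0411, 0.0729]
tool_rot: [0.662, 0.75, 0.0, 0.0]
contact_force: [0.2, 0.0, 2.1]
gripper_width: 0.001
grip_force: 1.2
```

```bash
python3 -m pendant '[{"dp":[0,0,0.0015],"twist":[0,0,0],"grip":0},{"dp":[0,0,0.001],"twist":[0,0,0],"grip":0},{"dp":[0,0,0],"twist":[0,0,0],"grip":0},{"dp":[0,0,0],"twist":[0,0,0],"grip":0}]'
```

```text
t: 19.1
position: [0.4999, -0.0412, 0.0709]
tool_rot: [0.662, 0.75, -0.0, 0.0]
contact_force: [-2.2, 0.8, 9.6]
gripper_width: 0.001
grip_force: 4.3
```

The key bottomed out (9.6 N). I'll raise the arm, travel 144 mm along −y of the balance to the tare key and look.

```bash
python3 -m pendant '[{"dp":[0,0,-0.01],"twist":[0,0,0],"grip":0},{"dp":[0,0,-0.03],"twist":[0,0,0],"grip":0},{"dp":[0,0,-0.03],"twist":[0,0,0],"grip":0},{"dp":[-0.036,0,0],"twist":[0,0,0],"grip":0},{"dp":[-0.036,0,0],"twist":[0,0,0],"grip":0},{"dp":[-0.036,0,0],"twist":[0,0,0],"grip":0},{"dp":[-0.036,0,0],"twist":[0,0,0],"grip":0},{"dp":[0,0,0],"twist":[0,0,0],"grip":0},{"dp":[0,0,0],"twist":[0,0,0],"grip":0}]'
python3 - <<'E'
from go import *
go([.5186,-.1841,.0785],1.696)
c=cam("wrist"); np.save("w7.npy",c,allow_pickle=True); crop(c,160,150,480,390,2.5,"w7.png")
p=read_state()["position"]; print((px(c,[p[0],p[1],.053])-[160,150])*2.5, (px(c,[.5186,-.1841,.053])-[160,150])*2.5)
E
```

```text
t: 20.23
position: [0.5169, -0.1832, 0.1397]
tool_rot: [0.662, 0.75, -0.0, -0.001]
contact_force: [0.2, -0.7, -0.8]
gripper_width: -0.002
grip_force: 0.0
pos [ 0.5169 -0.1832  0.1397] dp now [-0.0011  0.0016  0.0612] dp after turn [-0.0011  0.0015  0.0612] twist [-0.0011 -0.0012 -0.0002] F [ 0.2 -0.7 -0.8] t 20.23 grip -0.002 0.0
[404.81659438 281.13226018] [410.64859664 286.35769   ]
```

View pics/w7.png

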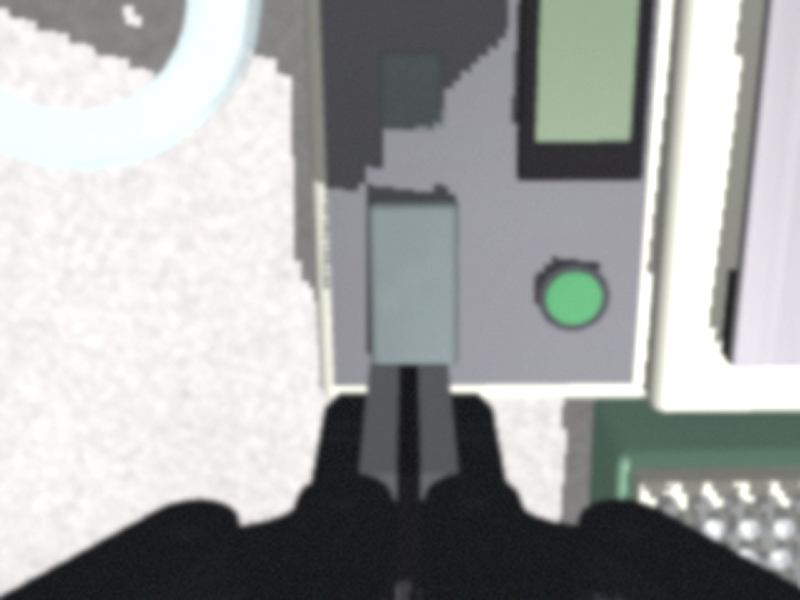

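The tare key spans crop (370–457, 204–364) with its centre at (414,284), within 1 mm of the computed point. key_c at (412,90) is clear.

```bash
python3 -m pendant '[{"dp":[-0.0005,0.001,0.025],"twist":[0,0,0],"grip":0},{"dp":[0,0,0.02],"twist":[0,0,0],"grip":0},{"dp":[0,0,0.01],"twist":[0,0,0],"grip":0},{"dp":[0,0,0.0055],"twist":[0,0,0],"grip":0},{"dp":[0,0,0],"twist":[0,0,0],"grip":0},{"dp":[0,0,0],"twist":[0,0,0],"grip":0},{"dp":[0,0,0],"twist":[0,0,0],"grip":0}]'
python3 -c "
from go import *
go([.5190,-.1839,.0705],1.696)"
```

```text
t: 21.15
position: [0.5189, -0.1845, 0.0803]
tool_rot: [0.662, 0.75, 0.0, 0.001]
contact_force: [0.3, -0.3, 0.1]
gripper_width: 0.001
grip_force: 0.0
pos [ 0.5189 -0.1845  0.0803] dp now [0.0006 0.0002 0.0098] dp after turn [0.0006 0.0002 0.0098] twist [ 0.0009  0.0007 -0.0002] F [ 0.3 -0.3  0.1] t 21.15 grip 0.001 0.0
```

```bash
python3 -m pendant '[{"dp":[0,0,0.003],"twist":[0,0,0],"grip":0},{"dp":[0,0,0.003],"twist":[0,0,0],"grip":0},{"dp":[0,0,0.0015],"twist":[0,0,0],"grip":0},{"dp":[0,0,0],"twist":[0,0,0],"grip":0}]'
python3 -m pendant '[{"dp":[0,0,0.0015],"twist":[0,0,0],"grip":0},{"dp":[0,0,0.0008],"twist":[0,0,0],"grip":0},{"dp":[0,0,0],"twist":[0,0,0],"grip":0},{"dp":[0,0,0],"twist":[0,0,0],"grip":0}]'
```

```text
t: 21.65
position: [0.5187, -0.1844, 0.0724]
tool_rot: [0.662, 0.75, -0.0, 0.0]
contact_force: [0.2, -0.1, 2.2]
gripper_width: -0.001
grip_force: 1.4
t: 22.15
position: [0.5188, -0.1844, 0.0709]
tool_rot: [0.661, 0.75, -0.0, -0.0]
contact_force: [-3.7, 1.3, 8.8]
gripper_width: 0.001
grip_force: 4.9
```

Tare also bottomed out (8.8 N). I'll lift clear and take a final numeric look at the scene.

```bash
python3 -m pendant '[{"dp":[0,0,-0.01],"twist":[0,0,0],"grip":0},{"dp":[0,0,-0.04],"twist":[0,0,0],"grip":0},{"dp":[0,0,-0.05],"twist":[0,0,0],"grip":0},{"dp":[0,0,-0.05],"twist":[0,0,0],"grip":0},{"dp":[0,0,0],"twist":[0,0,0],"grip":0},{"dp":[0,0,0],"twist":[0,0,0],"grip":0},{"dp":[0,0,0],"twist":[0,0,0],"grip":0},{"dp":[0,0,0],"twist":[0,0,0],"grip":0}]'
python3 - <<'E'
from h import *
c=cam("scene"); crop(c,170,170,530,420,2.2,"end.png")
E
```

```text
t: 23.15
position: [0.5179, -0.1839, 0.2184]
tool_rot: [0.662, 0.75, -0.0, -0.001]
contact_force: [0.1, -0.7, -0.1]
gripper_width: 0.002
grip_force: 0.0
```

View pics/end.png

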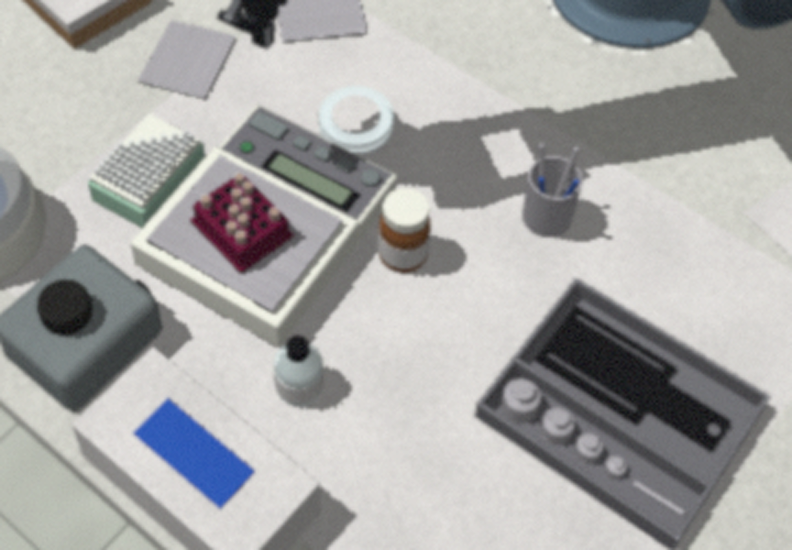

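The plate lies flat in the wide compartment at about (635,380). The pan and rack sit level at (245,220), and the jar, bottle, pot and dishes are all in place. The gripper is clear, so I'm handing in.

```bash
python3 -c "
from h import *
print(order.close_job())"
```

```text
the job is handed in; nothing more can be done
None
```

The job is handed in at about 23 s of robot time, with no verdict returned: the plate was drawn out and laid flat in the tray's wide compartment, the pan and rack looked undisturbed in the last picture, and on/off then tare were each pressed to the stop; I viewed 13 pictures, 3 over the limit of 10.

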